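# Pull the tall circuit board from the rack into the test stand

## Task

Slide the tall circuit board straight up out of the slotted grey rack by the white strip on its top edge, and stand it upright in the groove of the empty aluminium test stand, all the way down; lower it in, do not drop it. Leave the two short boards in their slots.

Things in the scene. Friction and masses are not known exactly. Their poses are not given: they have to be found in the camera images.
- tall_board_mid (a point): tall dark blue circuit board, on edge in one of the rack's slots; this point is its centre, 65 mm above its lower edge. 3 mm thick (x), 100 wide (y), 130 tall (z up), 0.12 kg; parts up to 8 mm high on its +x face. White strip on its top edge to grip: 10 mm thick (x), 70 long (y), 20 high, centre 55 mm above this point, over 25 mm above the short boards. May lean 2 degrees; free of the slots once 65 mm up.
- stand: test stand, a fixed aluminium trough 70 x 150 mm, 50 high; origin at the centre of its underside, z up. Along its y, at x = 0, runs a groove 7 mm wide, floor 8 mm and top 26 mm above the origin; above it a funnel flares to a mouth 44 mm wide at 50 mm height. 130 mm long (y) between end walls. The board stands in it with its width along y, either face forward; it may lean up to 15 degrees.
- short_board_a: short board in another slot, to be left there: 3 mm thick (x), 100 wide (y), 85 tall (z up), white top strip 10 mm thick, 40 long; origin at the centre of its underside. The fixed grey rack: 160 x 120 mm, floor 10 mm, two end walls 75 mm high with three pairs of 5 mm wide guide slots, 50 mm apart, for the boards' side edges.
- short_board_b: short board in another slot, to be left there: 3 mm thick (x), 100 wide (y), 85 tall (z up), white top strip 10 mm thick, 40 long; origin at the centre of its underside. 

How it is judged:
By the outcome, as a careful person would: the job done as asked, in the order asked, and still so for the second after the job is handed in, with the robot touching nothing.
It also fails if it takes over 38 s, if anything falls off the work surface, if the arm or the gripper's body presses on something with over 40 N, if the wrist force passes 120 N, or if a joint passes its speed limit or range.

## Robot

A 6-joint arm with a two-finger parallel gripper is mounted at the origin on the work surface. World frame = base frame: x ahead of the robot, y to its left, z up, the work surface at z = 0. Lengths are in m, angles in rad, forces in N, time in s.
With the tool pointing down it reaches from about 0.3 to 0.75 m from the base axis. Payload 8.5 kg.
Tool frame: the origin (TCP) lies at the very end of the fingers, on their centre line; the grasp point (between the pads) lies 19 mm behind it; z points along the fingers, y is the direction in which the jaws open and shut (so a half turn about z gives the same grasp; the last joint's range is limited). The gripper opens to 85 mm and grips with 20 to 120 N. Pads are 22 mm wide; open, the fingers measure 114 mm over their backs; the gripper's body (76 mm by 85 mm) begins 54 mm behind the grasp point. The pads swing forward as they close: fully open they stand 13 mm farther back than shut.
Start: joints at [-1.397, 0.381, 1.297, -0, 1.464, -0.215], TCP at [0.208, -0.509, 0.231] pointing down, gripper open.
Joint ranges: [-3.11, 3.11], [-0.89, 2.33], [0.22, 2.48], [-1.42, 4.56], [0.17, 2.85], [-2.88, 2.88]. Speed limits (rad/s): [2.39, 2.39, 3.14, 3.14, 3.14, 3.14].

## Interface

Orientations are given as a unit quaternion [w, x, y, z].
In Python, from rig import * gives the robot as it stands.
- The arm moves only by the tool play_rows, never from a script. Its argument "commands" is a list of rows, each a list of 3 entries, a list of its own where there are three numbers: the shift along the tool's x, y, z as a fraction of full scale, then the turn, a rotation vector about the tool's x, y, z as a fraction of full scale, then the opening, from -1 (shut) to 1 (fully open). In form: [[[tx, ty, tz], [rx, ry, rz], claw], ...]. A call has exactly 10 rows; each row is the pose to reach, as a shift and turn from the pose measured when the call began, along the tool's axes at that moment, turning the shorter way round; what a row does not reach only later rows make up. Full scale, the value 1, is 500 mm for a shift and 180 degrees for a turn. A row lasts 1/10 s, in which the tool goes at most 50 mm and 8.59 degrees, less where a joint would pass 70% of its speed; a pose out of reach is approached as far as the arm can. A call with a number of a shift or a turn outside -1 to 1 is refused whole. A call with a gripper value outside its range is refused whole. The fingers move at their own pace and stop on an object; the grip force is fixed at half the most. Time passes only in rows, so rows that repeat a pose let the fingers close, or fill a call up. It gives the time, the measured TCP pose, the force and the opening at its end, in the units of the state.
- read_state(): the state, without advancing time (a new reading comes with each control period).
- capture(name): name is "scene" or "top"; returns a dict with "pixels" (384x512x3 uint8, blue, green, red), "depth" (384x512 float32, m along the optical axis (not along the pixel's ray), 0 where there is no reading), "fov_y" (degrees; the focal length in pixels is half the picture's height over the tangent of half this angle, whatever the lens; pixels are square), "cx", "cy" (the principal point, pixels), "distortion" ([k1, k2, p1, p2, k3] as OpenCV has them; the pictures are not rectified), "extrinsics" (4x4, takes a point from camera to world coordinates). Camera axes: x right, y down, z forward; pixel columns grow to the right and rows downward; lengths in m; the calibration is good to about 2 mm. A picture is of the moment at which its call begins.
- hand_in(): hands the job in, once; it reports no verdict.
The state is a dict: "time_s": time; "joint_positions": joint angles; "qvel": joint speeds; "joint_efforts": joint torques, N m; "tcp_pos": TCP position; "tcp_rot": TCP orientation; "wrist_force": force on the tool from outside, world axes, zero at the start; "moment": the same for the moment, N m; "width": finger opening in m.
Only numpy, scipy, OpenCV 4.12 (cv2) and the standard library are available. Lean on these libraries where they do the work, as an engineer would, in place of code of your own. Each camera call takes 0.05 s, during which the arm holds its last target.

## Working session

There is one attempt and no reset: what is moved stays moved. The work goes in short steps, Python scripts to look and compute and a tool call to move; the robot and the scene stay as the last step left them, time stands still between calls to the robot, and variables do not carry over. Pictures are saved under pics/ and viewed, and the job is handed in when it is done.

Besides the shell and the picture viewer there is one more tool, called after ">>>" as name([rows], argument=value, ...), one row to a line, values as JSON. play_rows: Moves the arm, as the interface text tells. Shift numbers are shares of 500 mm and turn numbers shares of 180 degrees, none past 1 either way. Its arguments: {"type":"object","properties":{"commands":{"type":"array","items":{"type":"array"}}},"required":["commands"]}

```bash
mkdir -p pics; cat > h.py <<'E'
from rig import *
import numpy as np, cv2
def cap(n,fn):
    c=capture(n); cv2.imwrite('pics/'+fn+'.png',c['pixels']); np.savez('/tmp/'+fn+'.npz',**{k:np.array(v) for k,v in c.items()}); return c
def cloud(c):
    d=c['depth'];H,W=d.shape;f=H/2/np.tan(np.radians(c['fov_y'])/2)
    K=np.array([[f,0,c['cx']],[0,f,c['cy']],[0,0,1.]])
    u,v=np.meshgrid(np.arange(W),np.arange(H))
    p=cv2.undistortPoints(np.stack([u,v],-1).reshape(-1,1,2).astype(np.float64),K,np.array(c['distortion'],float)).reshape(H,W,2)
    P=np.dstack([p[...,0]*d,p[...,1]*d,d]); E=np.array(c['extrinsics'])
    P=P@E[:3,:3].T+E[:3,3]; P[d==0]=np.nan
    return P
E
python3 - <<'E'
from h import *
print(read_state())
for n in ['scene','top']:
    c=cap(n,n+'0'); print(n,c['fov_y'],c['cx'],c['cy'],c['distortion'],np.round(c['extrinsics'],3))
E
```

```text
{'time_s': 0.0, 'joint_positions': array([-1.39730691e+00,  3.81212461e-01,  1.29826580e+00, -1.83221390e-05,
        1.46354709e+00, -2.15312409e-01]), 'qvel': array([-8.99215864e-05, -4.54860346e-04,  3.32787441e-04,  9.53943395e-05,
       -9.09559816e-04,  2.86785974e-05]), 'joint_efforts': array([-2.37143986e-04, -4.48463452e+01, -2.31281233e+01, -1.17721388e-04,
        4.74688306e-03,  5.49489798e-06]), 'tcp_pos': array([ 0.2084313 , -0.50867158,  0.23070122]), 'tcp_rot': array([-7.16381086e-04,  9.81163134e-01,  1.93179685e-01,  5.87306522e-06]), 'wrist_force': array([ 1.08010819, -0.26467461, -0.2228974 ]), 'moment': array([-0.01525112, -0.00216327, -0.03454931]), 'width': 0.08561567391696082}
scene 47.20616310468954 259.8410402495624 193.41900621359682 [-0.1481242  0.         0.         0.         0.       ] [[-1.89e-01  7.60e-01 -6.22e-01  1.04e+00]
 [ 9.82e-01  1.46e-01 -1.20e-01  7.80e-02]
 [-1.00e-03 -6.34e-01 -7.74e-01  6.77e-01]
 [ 0.00e+00  0.00e+00  0.00e+00  1.00e+00]]
top 48.60837766249804 251.70887481931737 192.73070726017687 [-0.08119127  0.          0.          0.          0.        ] [[ 0.016 -0.998  0.055  0.483]
 [-1.    -0.015  0.025 -0.028]
 [-0.024 -0.055 -0.998  0.985]
 [ 0.     0.     0.     1.   ]]
```

View pics/scene0.png

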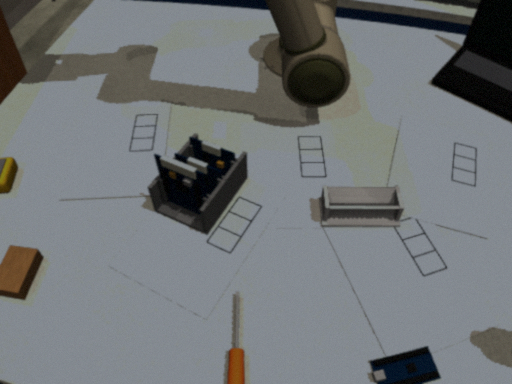

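View pics/top0.png

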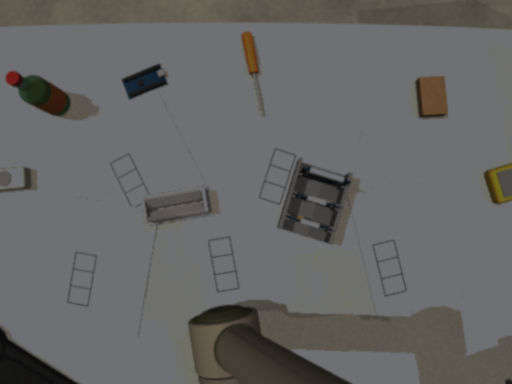

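```bash
python3 - <<'E'
from h import *
def L(fn):
    z=np.load('/tmp/'+fn+'.npz'); return {k:z[k] for k in z.files}
t=L('top0');s=L('scene0')
a=cv2.resize(t['pixels'][145:260,120:380],None,fx=3,fy=3,interpolation=cv2.INTER_CUBIC)
cv2.imwrite('pics/topz.png',np.clip(a*1.6,0,255).astype(np.uint8))
a=cv2.resize(s['pixels'][120:260,130:430],None,fx=2.6,fy=2.6,interpolation=cv2.INTER_CUBIC)
cv2.imwrite('pics/scz.png',np.clip(a*1.6,0,255).astype(np.uint8))
P=cloud(t)
Q=P[140:260,270:370].reshape(-1,3)
for lo,hi in [(.12,.16),(.09,.12),(.068,.08),(.005,.02)]:
    m=(Q[:,2]>lo)&(Q[:,2]<hi); q=Q[m]
    if m.sum(): print(lo,m.sum(),np.round(np.median(q,0),4),cv2.minAreaRect((q[:,:2]*1000).astype(np.float32)))
Q=P[170:240,130:220].reshape(-1,3)
for lo,hi in [(.04,.06),(.005,.03)]:
    m=(Q[:,2]>lo)&(Q[:,2]<hi); q=Q[m]; print(lo,m.sum(),np.round(np.median(q,0),4),cv2.minAreaRect((q[:,:2]*1000).astype(np.float32)))
print(np.nanmedian(P[100:140,180:230,2]),np.nanmedian(cloud(s)[240:280,150:200,2]))
E
```

```text
0.12 261 [ 0.5687 -0.1548  0.1381] ((568.92236328125, -156.30918884277344), (100.39051818847656, 10.820263862609863), 73.92941284179688)
0.09 325 [ 0.5125 -0.1347  0.0935] ((522.0707397460938, -142.11744689941406), (100.20765686035156, 115.90773010253906), 73.5555191040039)
0.068 704 [ 0.5193 -0.1549  0.0738] ((519.0481567382812, -141.767333984375), (120.95317077636719, 159.81546020507812), 73.88150024414062)
0.005 2232 [ 0.5052 -0.1405  0.0089] ((524.3780517578125, -162.00570678710938), (270.19781494140625, 222.9809112548828), 0.8526780009269714)
0.04 750 [0.5078 0.1677 0.0465] ((505.803466796875, 167.619873046875), (54.09994888305664, 145.47186279296875), 10.886356353759766)
0.005 762 [0.5045 0.1659 0.008 ] ((529.4157104492188, 180.74652099609375), (154.85252380371094, 189.0179443359375), 24.51678466796875)
-0.0012072439574258298 0.0009193288938598165
```

View pics/topz.png

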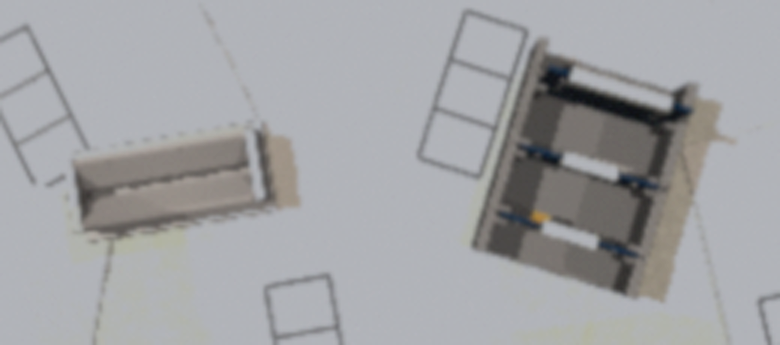

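View pics/scz.png

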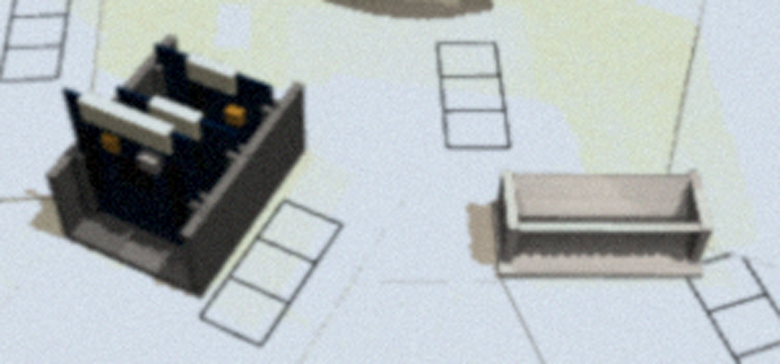

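```bash
python3 - <<'E'
from h import *
def L(fn):
    z=np.load('/tmp/'+fn+'.npz'); return {k:z[k] for k in z.files}
t=L('top0');s=L('scene0')
PT=cloud(t).reshape(-1,3);PS=cloud(s).reshape(-1,3)
c0=np.array([.506,.1675]);
for nm,P in [('top',PT),('scene',PS)]:
    for yaw in [8,10.9]:
        a=np.radians(yaw);ex=np.array([np.cos(a),np.sin(a)]);ey=np.array([-ex[1],ex[0]])
        q=P[:,:2]-c0;X=q@ex*1000;Y=q@ey*1000;Z=P[:,2]*1000
        m=(abs(X)<60)&(abs(Y)<100)&(Z>38)&(Z<60)
        print(nm,yaw,m.sum(),'X pct',np.percentile(X[m],[1,5,50,95,99]).round(1),'Y',np.percentile(Y[m],[1,5,50,95,99]).round(1),np.percentile(Z[m],[5,50,95]).round(1))
    m=(abs(X)<60)&(abs(Y)<100)
    H=np.full((40,24),np.nan)
    for i in range(40):
        for j in range(24):
            k=m&(abs(X+60-3*i-1.5)<1.5)&(abs(Y+96-8*j-4)<4)
            if k.any():H[i,j]=np.median(Z[k])
    print('cols Y from -92 step 8; rows X')
    for i in range(6,34): print('%6.1f'%(-58.5+3*i),' '.join('%3.0f'%v for v in H[i]))
# tall strip
c0=np.array([.569,-.156]);a=np.radians(-16.1);ex=np.array([np.cos(a),np.sin(a)]);ey=np.array([-ex[1],ex[0]])
for nm,P in [('top',PT),('scene',PS)]:
    q=P[:,:2]-c0;X=q@ex*1000;Y=q@ey*1000;Z=P[:,2]*1000
    for lo,hi in [(134,150),(122,134),(105,122),(60,105)]:
        m=(abs(X)<30)&(abs(Y)<70)&(Z>lo)&(Z<hi)
        if m.sum()>3: print(nm,lo,m.sum(),'X',np.percentile(X[m],[2,25,50,75,98]).round(1),'Y',np.percentile(Y[m],[2,25,50,75,98]).round(1),'slope deg',np.degrees(np.polyfit(Y[m],X[m],1)[0]).round(2),np.median(Z[m]).round(1))
E
```

```text
top 8 831 X pct [-27.9 -25.2   3.4  24.9  27.5] Y [-72.3 -69.6   0.3  68.6  72.1] [39.  46.2 50.3]
top 10.9 831 X pct [-25.9 -24.9   3.9  24.6  25.9] Y [-72.2 -69.7   0.5  68.6  72. ] [39.  46.2 50.3]
cols Y from -92 step 8; rows X
 -40.5   1  -1   1   1  -2  -0  -1   1   1  -1  -1  -1  -1  -2  -1  -1  -1  -1  -1   3   2   1   2   1
 -37.5  -4  -1  -2   0  -1  -2  -1  -4  -0   1  -0  -1   0  -2  -1  -2  -2  -1  -4   1   1   2   2   1
 -34.5  -2  -1   2   3   6   5   6   5   3   7   2   6   2   6   4   5   6   4   4   9   5   2   1   1
 -31.5  -0  -0   0   7   8   6   7   6   9   5   6   6   6   7   7   6   8   7   7   7   6   5   1   4
 -28.5   0  -0   1   8   6   5   6   8   6   7   9   5   7   6   6   6   7   8   7   7   6   1   2   3
 -25.5  -1  -0   5  50  46   8  44  45   7  27   9  27   8  26  43  26  26  45   8  46  34  24   1   2
 -22.5  -1  -2   1  49  47  48  47  48  49  48  48  50  47  48  47  47  49  46  47  49  48  48   2   1
 -19.5  -0  -0   4  48  45  45  47  45  47  46  46  46  46  48  46  44  45  45  46  45  47 nan  -0  -1
 -16.5   0   2  -2  48  41  43  42  43  41  
[... 5220 characters left out ...]
eg 0.1 138.5
top 122 43 X [-5.4 -5.  -4.7 -1.5 -1.2] Y [-47.4 -23.3   6.6  30.8  48.5] slope deg 0.22 127.9
top 105 28 X [-4.9 -2.6 -1.6 -1.4  8.9] Y [-49.5 -29.6  33.9  39.   49.3] slope deg 2.08 113.8
top 60 356 X [-27.9  -8.4  -2.3   1.6  25.9] Y [-59.6 -52.6   3.2  53.6  59.9] slope deg 0.67 74.1
scene 134 294 X [-6.2 -2.7 -0.1  2.5  4.2] Y [-46.5 -19.1   2.4  23.1  46.8] slope deg -0.14 139.0
scene 122 213 X [-1.4  0.5  2.8  3.3  4.3] Y [-47.6 -20.8   7.2  31.1  49.3] slope deg -0.43 128.3
scene 105 308 X [-1.9 -0.6  0.3  3.1  7.9] Y [-47.  -19.9   8.5  29.9  49. ] slope deg 0.09 110.7
scene 60 1000 X [-23.8  -0.9   1.7   6.6  26.8] Y [-57.4 -31.2  10.6  47.6  60. ] slope deg -4.16 75.1
```

```bash
cat >> h.py <<'E'
from scipy.spatial.transform import Rotation as Ro
def plan(pos,yawy):
    # yawy: world yaw (deg) of tool y; tool pointing down
    s=read_state();q=s['tcp_rot'];R=Ro.from_quat([q[1],q[2],q[3],q[0]])
    a=np.radians(yawy);y=np.array([np.cos(a),np.sin(a),0]);z=np.array([0,0,-1.]);x=np.cross(y,z)
    T=Ro.from_matrix(np.stack([x,y,z],1))
    print('t',s['time_s'],'tcp',s['tcp_pos'].round(4),'F',s['wrist_force'].round(1),'w',round(s['width'],4),'toolyaw_y',np.degrees(np.arctan2(*R.as_matrix()[[1,0],1])).round(2),'z',R.as_matrix()[:,2].round(4))
    print('shift',(R.inv().apply(np.array(pos)-s['tcp_pos'])/.5).round(4),'turn',((R.inv()*T).as_rotvec()/np.pi).round(4))
E
python3 -c "
from h import *
plan([.569,-.156,.24],-16.1)"
```

```text
t 0.1 tcp [ 0.2084 -0.5087  0.2308] F [-0.5 -0.   0.1] w 0.0856 toolyaw_y -67.72 z [-2.0e-04  1.3e-03 -1.0e+00]
shift [ 0.9347 -0.3794 -0.0177] turn [-0.0003 -0.0003 -0.2868]
```

>>> play_rows([
  [[0.07,-0.03,-0.002],[0,0,-0.02],0.2],
  [[0.16,-0.065,-0.004],[0,0,-0.05],0.2],
  [[0.25,-0.1,-0.006],[0,0,-0.08],0.2],
  [[0.34,-0.138,-0.008],[0,0,-0.11],0.2],
  [[0.43,-0.175,-0.01],[0,0,-0.14],0.2],
  [[0.52,-0.211,-0.012],[0,0,-0.17],0.2],
  [[0.61,-0.248,-0.013],[0,0,-0.2],0.2],
  [[0.7,-0.284,-0.014],[0,0,-0.23],0.2],
  [[0.78,-0.317,-0.015],[0,0,-0.26],0.2],
  [[0.84,-0.341,-0.016],[0,0,-0.28],0.2],
])

```text
time_s: 1.1
tcp_pos: [0.5338, -0.1894, 0.2387]
tcp_rot: [-0.001, 0.804, 0.595, 0.0]
wrist_force: [0.4, -0.1, -0.2]
width: 0.0512
```

```bash
python3 -c "
from h import *
plan([.569,-.156,.17],-16.1)"
```

```text
t 1.1 tcp [ 0.5338 -0.1894  0.2387] F [ 0.4 -0.1 -0.2] w 0.0512 toolyaw_y -17.03 z [-8.0e-04  1.9e-03 -1.0e+00]
shift [0.0843 0.0479 0.1376] turn [-0.0004 -0.0005 -0.0052]
```

>>> play_rows([
  [[0.03,0.015,0],[0,0,-0.003],0.2],
  [[0.06,0.033,0],[0,0,-0.005],0.2],
  [[0.084,0.048,0.02],[0,0,-0.005],0.2],
  [[0.084,0.048,0.05],[0,0,-0.005],0.2],
  [[0.084,0.048,0.08],[0,0,-0.005],0.2],
  [[0.084,0.048,0.11],[0,0,-0.005],0.2],
  [[0.084,0.048,0.13],[0,0,-0.005],0.2],
  [[0.084,0.048,0.138],[0,0,-0.005],0.2],
  [[0.084,0.048,0.138],[0,0,-0.005],0.2],
  [[0.084,0.048,0.138],[0,0,-0.005],0.2],
])

```text
time_s: 2.1
tcp_pos: [0.5692, -0.1564, 0.1704]
tcp_rot: [-0.001, 0.799, 0.601, 0.0]
wrist_force: [0.6, -0.8, 0.8]
width: 0.0513
```

```bash
python3 -c "
from h import *
plan([.569,-.156,.112],-16.1)
c=cap('scene','s1');cv2.imwrite('pics/s1z.png',cv2.resize(c['pixels'][60:260,100:350],None,fx=3,fy=3))"
```

```text
t 2.1 tcp [ 0.5692 -0.1564  0.1704] F [ 0.6 -0.8  0.8] w 0.0513 toolyaw_y -16.15 z [ 2.0e-04  1.4e-03 -1.0e+00]
shift [ 0.0004 -0.0007  0.1167] turn [-0.0001 -0.0004 -0.0003]
```

View pics/s1z.png

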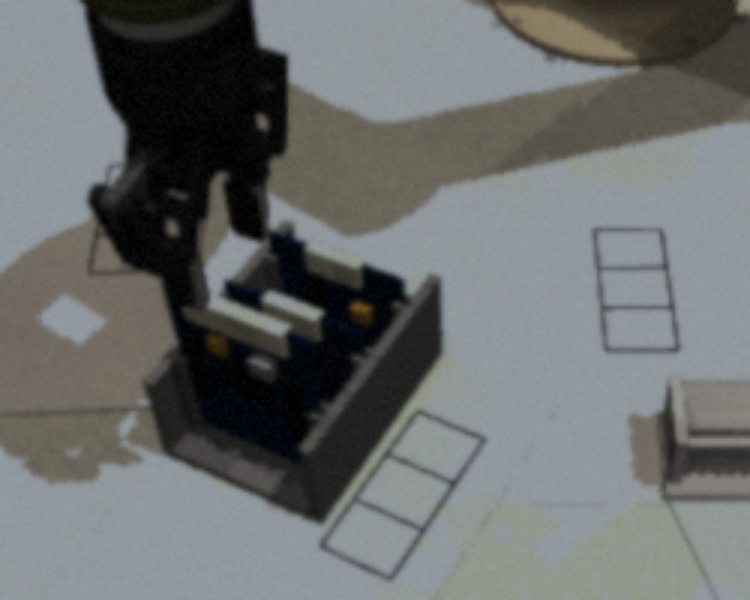

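```bash
python3 -c "
from h import *
z=np.load('/tmp/s1.npz');E=z['extrinsics'];f=192/np.tan(np.radians(z['fov_y'])/2);K=np.array([[f,0,z['cx']],[0,f,z['cy']],[0,0,1.]])
Ei=np.linalg.inv(E);a=np.radians(-16.1);ex=np.array([np.cos(a),np.sin(a),0])
p=np.array([.5692,-.1564,.1704]);u=np.array([0,0,.008])
pts=np.array([p,p+ex*.03+u,p-ex*.03+u,[.569,-.156,.14]])
uv=cv2.projectPoints(pts,cv2.Rodrigues(Ei[:3,:3])[0],Ei[:3,3],K,z['distortion'])[0][:,0]
print((uv-[100,60])*3)
P=cloud({k:z[k] for k in z.files}).reshape(-1,3);q=P-p;m=(abs(q[:,0])<.08)&(abs(q[:,1])<.06)&(P[:,2]>.16)&(P[:,2]<.2)
ey=np.array([-ex[1],ex[0],0]);X=q@ex*1000;Y=q@ey*1000
for s in (1,-1):
    k=m&(s*X>5); print(k.sum(),'X',np.percentile(X[k],[5,50,95]).round(1),'Y',np.percentile(Y[k],[2,25,50,75,98]).round(1),'Z',P[k,2].min())
"
```

```text
[[221.89166782 270.91762107]
 [187.72702909 296.31478642]
 [250.34729433 226.26737369]
 [230.65521166 309.02501821]]
131 X [26.9 34.7 39.4] Y [-7.2  1.4  6.2  9.5 11.1] Z 0.17326816715024862
157 X [-33.8 -26.5 -24.9] Y [-10.3  -4.3   3.4   9.1  11.1] Z 0.17303783491649793
```

The fingers in the picture (tips near (185,300) and (250,235)) match the projected pose, centred on the strip. Descend and grip.

>>> play_rows([
  [[0,-0.001,0.02],[0,0,0],0.2],
  [[0,-0.001,0.045],[0,0,0],0.2],
  [[0,-0.001,0.07],[0,0,0],0.2],
  [[0,-0.001,0.09],[0,0,0],0.2],
  [[0,-0.001,0.105],[0,0,0],0.2],
  [[0,-0.001,0.115],[0,0,0],0.2],
  [[0,-0.001,0.116],[0,0,0],0.2],
  [[0,-0.001,0.116],[0,0,0],0.2],
  [[0,-0.001,0.116],[0,0,0],-0.3],
  [[0,-0.001,0.116],[0,0,0],-0.6],
])

```text
time_s: 3.15
tcp_pos: [0.569, -0.1562, 0.1129]
tcp_rot: [-0.0, 0.799, 0.601, 0.001]
wrist_force: [0.0, 0.4, 0.2]
width: 0.0229
```

>>> play_rows([
  [[0,0,0],[0,0,0],-0.7],
  [[0,0,0],[0,0,0],-0.8],
  [[0,0,0],[0,0,0],-0.9],
  [[0,0,0],[0,0,0],-1],
  [[0,0,0],[0,0,0],-1],
  [[0,0,0],[0,0,0],-1],
  [[0,0,0],[0,0,0],-1],
  [[0,0,0],[0,0,0],-1],
  [[0,0,0],[0,0,0],-1],
  [[0,0,0],[0,0,0],-1],
])

```text
time_s: 4.15
tcp_pos: [0.5684, -0.156, 0.1133]
tcp_rot: [-0.001, 0.799, 0.601, 0.0]
wrist_force: [-3.1, 0.6, 5.8]
width: 0.009
```

```bash
python3 -c "
from h import *
plan([.569,-.156,.240],-16.1)
c=cap('scene','s2');cv2.imwrite('pics/s2z.png',cv2.resize(c['pixels'][60:260,100:350],None,fx=3,fy=3))"
```

```text
t 4.15 tcp [ 0.5684 -0.156   0.1133] F [-3.1  0.6  5.8] w 0.009 toolyaw_y -16.13 z [-2.0e-04  1.2e-03 -1.0e+00]
shift [ 0.0007  0.001  -0.2534] turn [-0.0002 -0.0003 -0.0002]
```

View pics/s2z.png

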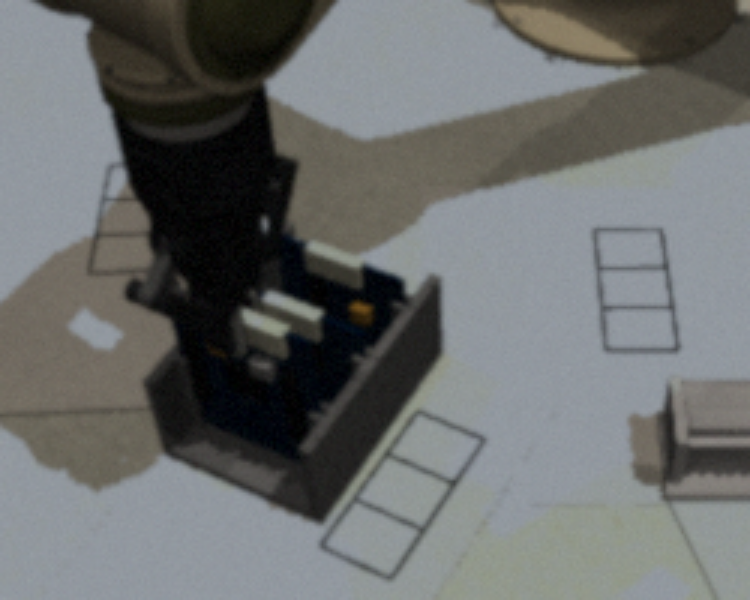

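The strip is gripped at about (240,320) with width 9 mm. Lift straight up.

>>> play_rows([
  [[0,0,-0.005],[0,0,0],-1],
  [[0,0,-0.015],[0,0,0],-1],
  [[0,0,-0.03],[0,0,0],-1],
  [[0,0,-0.045],[0,0,0],-1],
  [[0,0,-0.06],[0,0,0],-1],
  [[0,0,-0.075],[0,0,0],-1],
  [[0,0,-0.09],[0,0,0],-1],
  [[0,0,-0.105],[0,0,0],-1],
  [[0,0,-0.12],[0,0,0],-1],
  [[0,0,-0.135],[0,0,0],-1],
])

```text
time_s: 5.2
tcp_pos: [0.5687, -0.1562, 0.1817]
tcp_rot: [-0.0, 0.799, 0.601, 0.001]
wrist_force: [-0.3, 0.3, -1.6]
width: 0.0089
```

>>> play_rows([
  [[0,0,-0.02],[0,0,0],-1],
  [[0,0,-0.04],[0,0,0],-1],
  [[0,0,-0.06],[0,0,0],-1],
  [[0,0,-0.08],[0,0,0],-1],
  [[0,0,-0.1],[0,0,0],-1],
  [[0,0,-0.12],[0,0,0],-1],
  [[0,0,-0.135],[0,0,0],-1],
  [[0,0,-0.14],[0,0,0],-1],
  [[0,0,-0.14],[0,0,0],-1],
  [[0,0,-0.14],[0,0,0],-1],
])

```text
time_s: 6.2
tcp_pos: [0.5685, -0.1562, 0.2512]
tcp_rot: [-0.0, 0.799, 0.601, 0.0]
wrist_force: [-0.8, 0.1, -2.0]
width: 0.0087
```

```bash
python3 -c "
from h import *
plan([.506,.1675,.240],10.9)
c=cap('scene','s3');cv2.imwrite('pics/s3z.png',cv2.resize(c['pixels'][60:260,100:350],None,fx=3,fy=3))"
```

```text
t 6.2 tcp [ 0.5685 -0.1562  0.2512] F [-0.8  0.1 -2. ] w 0.0087 toolyaw_y -16.13 z [-0.      0.0012 -1.    ]
shift [ 0.5872 -0.2999  0.0231] turn [-0.     -0.0004 -0.1502]
```

View pics/s3z.png

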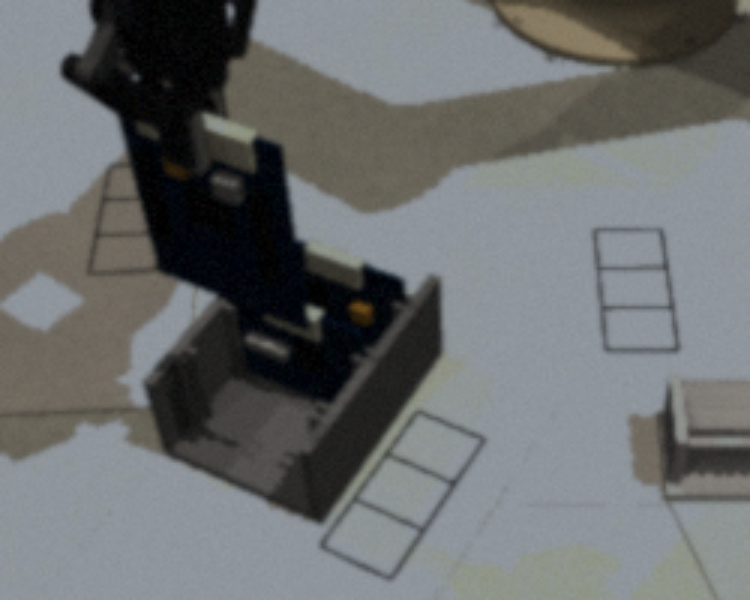

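The board hangs clear (lower edge about row 290), with both short boards still in their slots. Carry it over to the stand.

>>> play_rows([
  [[0.02,-0.01,0],[0,0,-0.004],-1],
  [[0.05,-0.026,0],[0,0,-0.012],-1],
  [[0.09,-0.046,0],[0,0,-0.022],-1],
  [[0.13,-0.066,0],[0,0,-0.032],-1],
  [[0.17,-0.087,0],[0,0,-0.042],-1],
  [[0.21,-0.107,0],[0,0,-0.053],-1],
  [[0.25,-0.128,0],[0,0,-0.064],-1],
  [[0.29,-0.148,0],[0,0,-0.074],-1],
  [[0.33,-0.169,0],[0,0,-0.084],-1],
  [[0.37,-0.189,0],[0,0,-0.095],-1],
])

```text
time_s: 7.25
tcp_pos: [0.528, 0.0499, 0.2514]
tcp_rot: [-0.001, 0.7, 0.714, 0.0]
wrist_force: [1.0, 0.3, -1.5]
width: 0.0089
```

```bash
python3 -c "
from h import *
plan([.506,.1675,.240],10.9)"
```

```text
t 7.25 tcp [0.528  0.0499 0.2514] F [ 1.   0.3 -1.5] w 0.0089 toolyaw_y 1.16 z [-3.0e-04  1.5e-03 -1.0e+00]
shift [ 0.236  -0.0392  0.0233] turn [-0.     -0.0005 -0.0541]
```

>>> play_rows([
  [[0.035,-0.006,0.002],[0,0,-0.008],-1],
  [[0.075,-0.012,0.006],[0,0,-0.017],-1],
  [[0.11,-0.018,0.01],[0,0,-0.025],-1],
  [[0.145,-0.024,0.014],[0,0,-0.033],-1],
  [[0.18,-0.03,0.018],[0,0,-0.041],-1],
  [[0.21,-0.035,0.021],[0,0,-0.048],-1],
  [[0.228,-0.038,0.023],[0,0,-0.052],-1],
  [[0.236,-0.039,0.023],[0,0,-0.054],-1],
  [[0.236,-0.039,0.023],[0,0,-0.054],-1],
  [[0.236,-0.039,0.023],[0,0,-0.054],-1],
])

```text
time_s: 8.25
tcp_pos: [0.5063, 0.1672, 0.2402]
tcp_rot: [-0.0, 0.637, 0.771, 0.0]
wrist_force: [-0.7, -0.2, -2.1]
width: 0.0088
```

```bash
python3 - <<'E'
from h import *
plan([.506,.1675,.185],10.9)
c0=np.array([.506,.1675]);a=np.radians(10.9);ex=np.array([np.cos(a),np.sin(a)]);ey=np.array([-ex[1],ex[0]])
for n in('scene','top'):
    c=cap(n,n+'4')
    if n=='scene': cv2.imwrite('pics/s4z.png',cv2.resize(c['pixels'][40:240,240:490],None,fx=3,fy=3))
    P=cloud(c).reshape(-1,3);q=P[:,:2]-c0;X=q@ex*1000;Y=q@ey*1000;Z=P[:,2]*1000
    for lo in range(130,280,10):
        m=(abs(X)<25)&(abs(Y)<65)&(Z>lo)&(Z<lo+10)
        if m.sum()>5: print(n,lo,m.sum(),'X',np.percentile(X[m],[5,25,50,75,95]).round(1),'Y',np.percentile(Y[m],[1,50,99]).round(1),'slope',np.degrees(np.polyfit(Y[m],X[m],1)[0]).round(1))
    m=(abs(X)<25)&(abs(Y)<65)&(Z>90); print('minZ',np.percentile(Z[m],[0,1,5]))
E
```

```text
t 8.25 tcp [0.5063 0.1672 0.2402] F [-0.7 -0.2 -2.1] w 0.0088 toolyaw_y 10.86 z [-1.0e-04  1.3e-03 -1.0e+00]
shift [ 0.0006 -0.0004  0.1103] turn [ 0.     -0.0004 -0.0002]
scene 130 102 X [-1.7 -0.9 -0.3  0.2  0.8] Y [-47.5   0.   48.1] slope -0.2
scene 140 233 X [-1.6 -0.7 -0.2  0.4  1.2] Y [-48.9  -0.6  49.3] slope 0.0
scene 150 233 X [-1.2 -0.6 -0.   0.6  1.6] Y [-48.4  -1.9  49.8] slope 0.4
scene 160 239 X [-1.3 -0.5  0.4  1.2  1.9] Y [-48.7  -1.3  49.4] slope 0.8
scene 170 247 X [-1.3 -0.3  0.5  1.3  7.8] Y [-48.9  -1.6  49.9] slope 1.0
scene 180 254 X [-0.9  0.3  1.1  2.   9. ] Y [-48.6   1.3  48.6] slope 1.1
scene 190 251 X [-0.6  0.8  1.8  4.5  8.9] Y [-48.6   0.9  49. ] slope 0.4
scene 200 276 X [-0.3  0.7  1.9  4.6  8.8] Y [-48.6  -2.7  48.8] slope 0.5
scene 210 303 X [-0.1  1.   2.2  4.3  9.2] Y [-49.1  -1.5  49.4] slope -0.7
scene 220 265 X [-0.   1.1  2.1  7.2  9.8] Y [-49.9  -3.5  49.8] slope 0.7
scene 230 343 X [ 0.3  1.3  3.   7.2 10. ] Y [-49.6   0.8  49.7] slope 0.9
scene 240 242 X [ 0.2  1.2  2.1  5.2 15.8] Y [-49.9 -11.4  49.5] slope 0.5
scene 250 340 X [ 0.5  2. 
[... 615 characters left out ...]
op 180 13 X [-1.9 -1.6 -1.4 -1.2  4.5] Y [-50.3 -37.7  -1.6] slope -2.7
top 190 16 X [-2.4 -1.6 -1.3 -1.2  2.8] Y [-50.3 -35.5 -10.6] slope -2.7
top 200 10 X [-1.5 -1.2 -1.1 -1.1  4.6] Y [-50.3 -33.3  -7.9] slope -2.7
top 210 10 X [-1.4 -1.1 -0.5  6.3  9.5] Y [-50.2 -44.2 -37.6] slope 33.5
top 220 9 X [-2.  -1.  -0.8  1.4  8.1] Y [-50.2 -38.5 -32.3] slope 3.4
top 230 19 X [-1.9 -0.9  0.8  7.1  9. ] Y [-50.3 -36.8 -32.5] slope 23.4
top 240 13 X [-9.8 -5.7 -2.5 -0.8  0.5] Y [-49.7 -35.  -10.9] slope -13.9
top 250 13 X [-4.5 -4.1 -1.1 -0.6  1.7] Y [-50.4 -35.1 -24.1] slope -9.9
top 260 74 X [-3.9 -1.3  0.7  2.3  4.8] Y [-49.8 -30.6 -20.7] slope -2.7
minZ [136.62294836 179.60728933 525.51907557]
```

View pics/s4z.png

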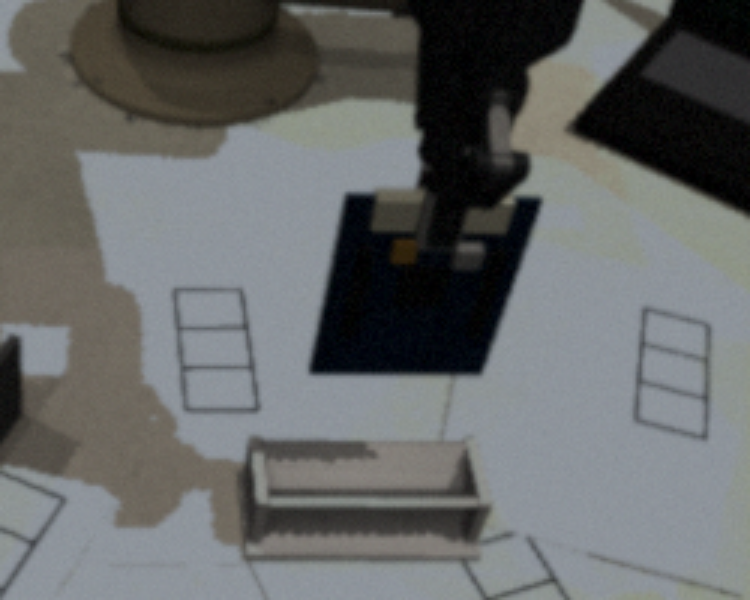

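The board hangs centred over the stand, leaning about 1° with its lower edge about 1 mm towards −x. I'll take out half a degree of that and lower to just above the groove.

>>> play_rows([
  [[0.001,0,0.01],[-0.001,0,0],-1],
  [[0.001,0,0.03],[-0.002,0,0],-1],
  [[0.001,0,0.05],[-0.003,0,0],-1],
  [[0.001,0,0.07],[-0.003,0,0],-1],
  [[0.001,0,0.09],[-0.003,0,0],-1],
  [[0.001,0,0.11],[-0.003,0,0],-1],
  [[0.001,0,0.13],[-0.003,0,0],-1],
  [[0.001,0,0.145],[-0.003,0,0],-1],
  [[0.001,0,0.15],[-0.003,0,0],-1],
  [[0.001,0,0.15],[-0.003,0,0],-1],
])

```text
time_s: 9.35
tcp_pos: [0.5062, 0.1676, 0.1649]
tcp_rot: [0.002, 0.637, 0.771, 0.004]
wrist_force: [0.2, -0.1, -2.6]
width: 0.0091
```

```bash
cat > m.py <<'E'
from h import *
import sys
plan([.506,.1675,.1113],10.9)
k=sys.argv[1]
c0=np.array([.506,.1675]);a=np.radians(10.9);ex=np.array([np.cos(a),np.sin(a)]);ey=np.array([-ex[1],ex[0]])
for n in('scene','top'):
    c=cap(n,n+k)
    if n=='scene': cv2.imwrite('pics/s%sz.png'%k,cv2.resize(c['pixels'][40:240,240:490],None,fx=3,fy=3))
    else: cv2.imwrite('pics/t%sz.png'%k,cv2.resize(c['pixels'][140:260,110:250],None,fx=5,fy=5))
    P=cloud(c).reshape(-1,3);q=P[:,:2]-c0;X=q@ex*1000;Y=q@ey*1000;Z=P[:,2]*1000
    for lo in range(50,160,10):
        m=(abs(X)<12)&(abs(Y)<60)&(Z>lo)&(Z<lo+10)
        if m.sum()>5: print(n,lo,m.sum(),'X',np.percentile(X[m],[5,25,50,75,95]).round(1),'Y',np.percentile(Y[m],[1,50,99]).round(1))
E
python3 m.py 5
```

```text
t 9.35 tcp [0.5062 0.1676 0.1649] F [ 0.2 -0.1 -2.6] w 0.0091 toolyaw_y 10.83 z [ 0.0086  0.0031 -1.    ]
shift [-0.0003 -0.0014  0.1072] turn [ 0.0029 -0.0005 -0.0004]
scene 60 155 X [-0.5  0.5  1.   1.7  2.6] Y [-48.5   3.3  50.3]
scene 70 195 X [-0.4  0.4  1.   1.8  2.8] Y [-49.2  -1.4  49.3]
scene 80 202 X [-0.6  0.7  1.1  1.6  2.4] Y [-48.5   0.9  48.6]
scene 90 174 X [-0.1  0.5  1.2  1.8  2.5] Y [-48.4  -2.   49.6]
scene 100 205 X [-0.3  0.6  1.2  2.3  9.2] Y [-48.5   1.1  48.6]
scene 110 212 X [-0.6  0.6  1.3  2.7  9.4] Y [-48.5  -2.3  49.5]
scene 120 219 X [-0.3  0.7  1.8  4.   8.9] Y [-49.   -1.   49.9]
scene 130 232 X [-0.2  0.8  1.9  4.3  9.2] Y [-48.9  -1.7  49.7]
scene 140 213 X [-0.3  0.8  1.5  4.2  9.2] Y [-48.7  -3.9  49.8]
scene 150 244 X [-0.   1.2  2.9  7.8  9.6] Y [-48.2   0.4  49.8]
top 60 7 X [-0.8 -0.8 -0.6 -0.6 -0.4] Y [-43.5 -18.3  -3.5]
top 70 9 X [-0.7 -0.7 -0.6 -0.5  1.2] Y [-50.3 -28.2  -2.4]
top 80 8 X [-0.8 -0.7 -0.6 -0.6  0.8] Y [-49.8 -32.6 -13.2]
top 100 9 X [-1.2 -0.8 -0.7 -0.5  5.9] Y [-49.8 -37.7  -9.7]
top 110 6 X [-1.4 -0.7 -0.7 -0.6  0.3] Y [-49.4 -40.8  -9.4]
top 120 10 X [-1.3 -0.7 -0.6  1.5  9.5] Y [-50.  -37.7 -20.2]
top 130 8 X [-1.8 -1.  -0.6  0.1  5.7] Y [-49.6 -38.7 -28.4]
top 140 6 X [-0.8 -0.8  0.2  5.8  9. ] Y [-49.8 -38.  -37.5]
top 150 10 X [-0.8  0.9  6.4  8.5  9.5] Y [-47.9 -37.  -32.4]
```

View pics/s5z.png

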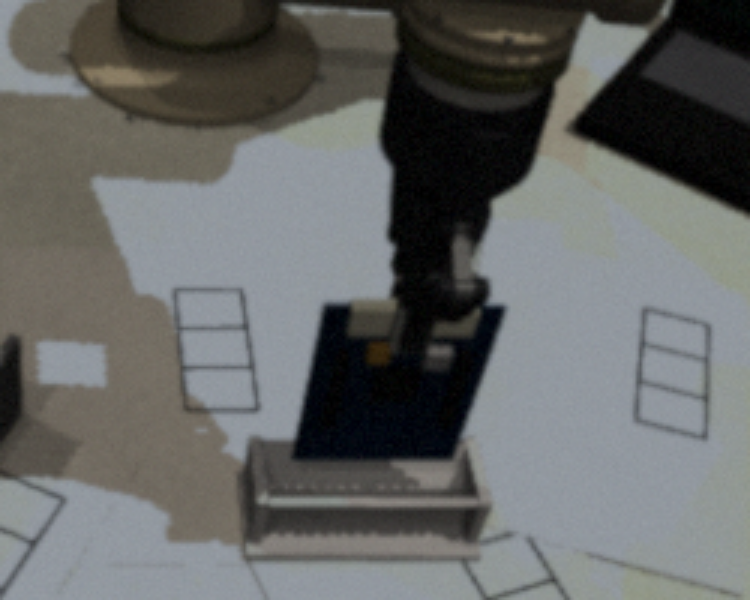

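Lower edge now within 1 mm of the groove centre. Lower it slowly.

>>> play_rows([
  [[0,0,0.01],[0,0,0],-1],
  [[0,0,0.022],[0,0,0],-1],
  [[0,0,0.034],[0,0,0],-1],
  [[0,-0.001,0.046],[0,0,0],-1],
  [[0,-0.001,0.056],[0,0,0],-1],
  [[0,-0.001,0.066],[0,0,0],-1],
  [[0,-0.001,0.076],[0,0,0],-1],
  [[0,-0.001,0.084],[0,0,0],-1],
  [[0,-0.001,0.092],[0,0,0],-1],
  [[0,-0.001,0.096],[0,0,0],-1],
])

```text
time_s: 10.45
tcp_pos: [0.5063, 0.1677, 0.1171]
tcp_rot: [0.003, 0.637, 0.771, 0.004]
wrist_force: [0.1, -0.5, -0.9]
width: 0.0089
```

```bash
python3 m.py 6
```

```text
t 10.45 tcp [0.5063 0.1677 0.1171] F [ 0.1 -0.5 -0.9] w 0.0089 toolyaw_y 10.83 z [ 0.0094  0.0032 -1.    ]
shift [-0.0002 -0.0008  0.0116] turn [ 0.0031 -0.0004 -0.0004]
scene 50 181 X [0.1 1.  1.7 2.4 8.9] Y [-48.7   0.6  50.9]
scene 60 178 X [0.1 1.  1.6 2.7 9.5] Y [-48.3   0.3  49.9]
scene 70 196 X [0.  1.  2.3 4.7 9.8] Y [-49.   -2.8  49.4]
scene 80 193 X [0.1 1.1 2.4 4.4 9.7] Y [-48.9  -0.9  48.5]
scene 90 204 X [0.2 1.2 2.1 4.5 9.4] Y [-48.1  -3.9  49.1]
scene 100 182 X [ 0.   1.1  2.4  8.3 10.1] Y [-48.5   0.4  49.3]
scene 110 226 X [-0.2  0.9  2.   5.7  9.6] Y [-48.9  12.3  48.8]
scene 120 155 X [-0.1  1.2  3.6  4.8 10.3] Y [-48.8 -11.7  49.9]
scene 130 157 X [-0.1  1.3  3.4  5.  10.8] Y [-48.7 -19.1  49.8]
scene 140 135 X [-4.2 -1.2  1.3  3.8 10.8] Y [-47.9 -19.3  49.6]
scene 150 19 X [-10.6  -8.3  -5.6  -4.   11. ] Y [-12.8 -10.6   5.4]
top 60 9 X [-1.7 -0.8 -0.7 -0.6  5.3] Y [-43.  -35.4 -17.4]
top 70 6 X [-1.4 -0.6 -0.2  1.7  6.8] Y [-49.7 -39.6 -27.6]
top 100 7 X [-1.2 -0.8  5.   6.6  8.7] Y [-47.7 -37.7 -33.1]
top 110 11 X [-1.2 -0.8  5.   8.4  9.8] Y [-49.3 -36.4 -32.1]
top 120 8 X [-3.8 -2.  -0.7  0.8  3.8] Y [-49.4 -38.3 -26.5]
top 130 9 X [-3.  -0.9 -0.5  1.7  2.2] Y [-49.8 -40.9 -34.3]
top 140 24 X [-3.5 -0.9  0.4  1.8  4.2] Y [-47.9 -34.1 -29.8]
```

View pics/s6z.png

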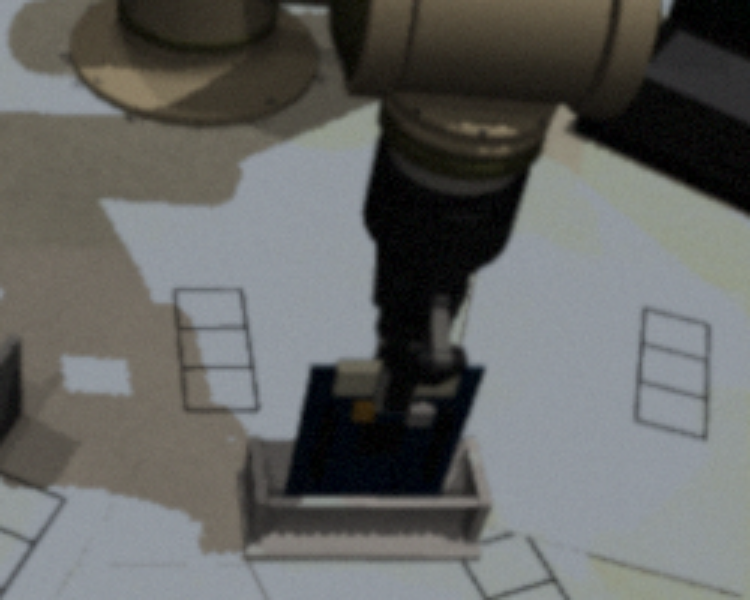

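Lower edge is in the groove with no contact force; creep to the floor.

>>> play_rows([
  [[0,-0.001,0.002],[0,0,0],-1],
  [[0,-0.001,0.004],[0,0,0],-1],
  [[0,-0.001,0.006],[0,0,0],-1],
  [[0,-0.001,0.008],[0,0,0],-1],
  [[0,-0.001,0.009],[0,0,0],-1],
  [[0,-0.001,0.01],[0,0,0],-1],
  [[0,-0.001,0.011],[0,0,0],-1],
  [[0,-0.001,0.0115],[0,0,0],-1],
  [[0,-0.001,0.0115],[0,0,0],-1],
  [[0,-0.001,0.0115],[0,0,0],-1],
])

```text
time_s: 11.55
tcp_pos: [0.5059, 0.1676, 0.1115]
tcp_rot: [0.003, 0.637, 0.771, 0.004]
wrist_force: [0.5, -0.7, -0.8]
width: 0.0089
```

>>> play_rows([
  [[0,0,0.0005],[0,0,0],-1],
  [[0,0,0.001],[0,0,0],-1],
  [[0,0,0.001],[0,0,0],-1],
  [[0,0,0.0015],[0,0,0],-1],
  [[0,0,0.0015],[0,0,0],-1],
  [[0,0,0.002],[0,0,0],-1],
  [[0,0,0.002],[0,0,0],-1],
  [[0,0,0.002],[0,0,0],-1],
  [[0,0,0.002],[0,0,0],-1],
  [[0,0,0.002],[0,0,0],-1],
])

```text
time_s: 12.55
tcp_pos: [0.5062, 0.1677, 0.1113]
tcp_rot: [0.003, 0.637, 0.771, 0.005]
wrist_force: [-1.3, 0.5, 6.8]
width: 0.009
```

Floor contact: height stopped at 0.1113 as predicted, and the force rose by about 8 N. Open gently.

>>> play_rows([
  [[0,0,0],[0,0,0],-0.8],
  [[0,0,0],[0,0,0],-0.75],
  [[0,0,0],[0,0,0],-0.7],
  [[0,0,0],[0,0,0],-0.65],
  [[0,0,0],[0,0,0],-0.6],
  [[0,0,0],[0,0,0],-0.5],
  [[0,0,0],[0,0,0],-0.4],
  [[0,0,0],[0,0,0],-0.2],
  [[0,0,0],[0,0,0],0],
  [[0,0,0],[0,0,0],0],
])

```text
time_s: 13.55
tcp_pos: [0.5063, 0.1677, 0.1113]
tcp_rot: [0.003, 0.637, 0.771, 0.005]
wrist_force: [0.2, -0.4, 0.6]
width: 0.0429
```

```bash
python3 m.py 7
```

```text
t 13.55 tcp [0.5063 0.1677 0.1113] F [ 0.2 -0.4  0.6] w 0.0429 toolyaw_y 10.83 z [ 0.0109  0.0034 -0.9999]
shift [-0.0002 -0.0006  0.    ] turn [ 0.0036 -0.0004 -0.0004]
scene 50 179 X [ 1.7  2.5  3.2  4.1 10.9] Y [-48.7  -0.5  50.1]
scene 60 164 X [ 2.3  3.1  3.9  5.7 11. ] Y [-48.8  -0.2  49.8]
scene 70 187 X [ 2.2  3.3  4.4  6.4 11.2] Y [-49.   -4.9  48.7]
scene 80 182 X [ 2.3  3.3  4.3  6.7 11.2] Y [-49.   -6.2  49.1]
scene 90 113 X [ 2.7  3.6  4.6  8.4 11.4] Y [-48.9 -19.   49.6]
scene 100 186 X [ 2.9  3.9  4.8  8.6 11.2] Y [-48.7 -14.   48.9]
scene 110 106 X [2.5 3.4 4.  4.7 6.5] Y [-48.9 -18.8  49.8]
scene 120 139 X [3.  3.9 5.3 7.4 8.4] Y [-49.  -22.4  50. ]
scene 130 171 X [0.4 2.7 4.1 6.9 8.3] Y [-48.7 -21.8  49.6]
top 50 8 X [0.6 0.9 1.  1.7 8.5] Y [-49.3 -37.9 -20.6]
top 60 8 X [0.7 1.2 1.3 1.4 7.9] Y [-45.3 -33.9 -18.3]
top 70 7 X [0.4 0.9 1.3 1.5 2. ] Y [-49.4 -39.3 -29. ]
top 100 15 X [ 1.   1.8  2.8  9.6 11.7] Y [-49.6 -37.3 -33.2]
top 120 10 X [-1.   1.2  2.4  2.5  5.7] Y [-49.8 -36.4 -31.4]
top 130 24 X [0.4 2.6 3.7 4.7 8.1] Y [-49.3 -35.1 -30.2]
```

View pics/s7z.png

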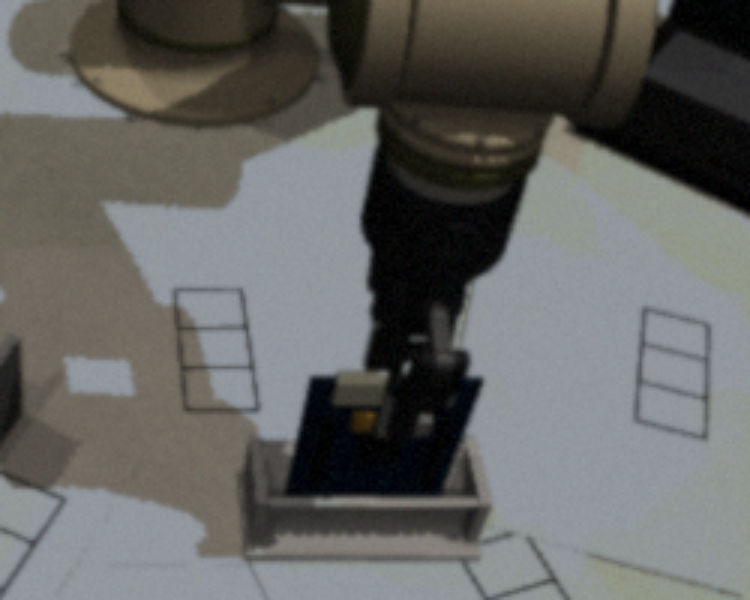

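>>> play_rows([
  [[0,0,0],[0,0,0],0],
  [[0,0,0],[0,0,0],0],
  [[0,0,0],[0,0,0],0],
  [[0,0,0],[0,0,0],0],
  [[0,0,0],[0,0,0],0],
  [[0,0,0],[0,0,0],0],
  [[0,0,0],[0,0,0],0],
  [[0,0,0],[0,0,0],0],
  [[0,0,0],[0,0,0],0],
  [[0,0,0],[0,0,0],0],
])

```text
time_s: 14.65
tcp_pos: [0.5063, 0.1677, 0.1113]
tcp_rot: [0.003, 0.637, 0.771, 0.005]
wrist_force: [-0.2, 0.0, 0.4]
width: 0.043
```

```bash
python3 m.py 8
```

```text
t 14.65 tcp [0.5063 0.1677 0.1113] F [-0.2  0.   0.4] w 0.043 toolyaw_y 10.83 z [ 0.0109  0.0034 -0.9999]
shift [-0.0003 -0.0006 -0.    ] turn [ 0.0036 -0.0004 -0.0004]
scene 50 177 X [ 1.9  2.7  3.4  4.2 11.4] Y [-47.3   0.   50.8]
scene 60 165 X [ 2.3  3.1  4.2  6.2 11.5] Y [-49.1   2.9  49.4]
scene 70 186 X [ 2.4  3.2  4.5  6.9 11.3] Y [-49.2  -5.3  48.6]
scene 80 174 X [ 2.5  3.4  4.2  6.7 11.2] Y [-49.   -6.2  48.6]
scene 90 114 X [ 2.5  3.6  4.3  7.7 11.5] Y [-48.8 -18.5  49.3]
scene 100 182 X [ 2.6  3.9  4.9  8.3 11.2] Y [-48.8 -14.3  49.1]
scene 110 106 X [2.7 3.7 4.2 4.7 7. ] Y [-48.2 -20.7  49.9]
scene 120 132 X [3.1 4.1 5.7 7.7 8.7] Y [-48.8 -21.8  49.3]
scene 130 175 X [0.2 2.8 4.5 7.3 8.9] Y [-48.7 -21.3  49.8]
top 50 7 X [0.7 0.8 1.  2.  9. ] Y [-49.8 -37.7 -21.7]
top 60 6 X [0.5 1.  1.1 1.3 8.6] Y [-45.9 -37.3 -19.3]
top 70 10 X [0.3 1.1 1.3 1.4 1.9] Y [-49.3 -35.4 -19.5]
top 100 11 X [ 1.2  1.9  8.1 10.  11.6] Y [-49.  -36.7 -32.6]
top 110 6 X [-0.6  1.1  2.2  2.4  2.7] Y [-49.7 -40.5 -33.9]
top 120 8 X [-0.5  1.7  2.2  3.   6. ] Y [-49.6 -36.5 -33. ]
top 130 27 X [-0.6  2.3  3.8  4.7  7.8] Y [-49.1 -34.9 -30.6]
```

View pics/s8z.png

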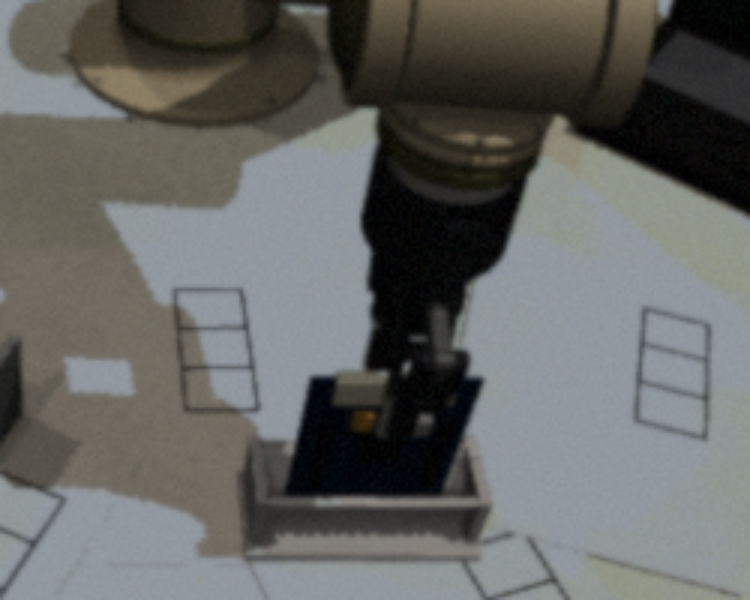

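View pics/t8z.png

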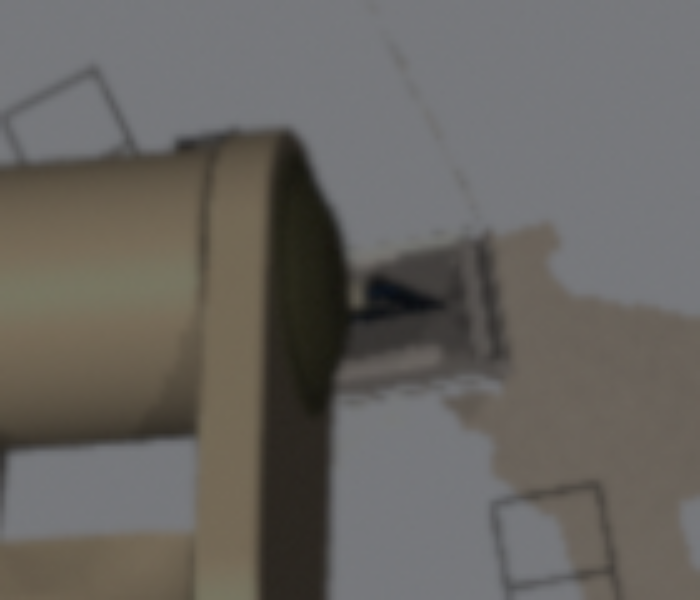

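The board is unchanged after a second, with no force and the fingers clear. Retreat straight up.

>>> play_rows([
  [[0,0,0],[0,0,0],0.1],
  [[0,0,-0.005],[0,0,0],0.1],
  [[0,0,-0.015],[0,0,0],0.1],
  [[0,0,-0.03],[0,0,0],0.1],
  [[0,0,-0.05],[0,0,0],0.1],
  [[0,0,-0.075],[0,0,0],0.1],
  [[0,0,-0.11],[0,0,0],0.1],
  [[0,0,-0.15],[0,0,0],0.1],
  [[0,0,-0.19],[0,0,0],0.1],
  [[0,0,-0.23],[0,0,0],0.1],
])

```text
time_s: 15.75
tcp_pos: [0.5049, 0.1673, 0.2281]
tcp_rot: [0.003, 0.637, 0.771, 0.005]
wrist_force: [1.1, 0.1, 0.5]
width: 0.0468
```

>>> play_rows([
  [[0,0,-0.03],[0,0,0],0.1],
  [[0,0,-0.06],[0,0,0],0.1],
  [[-0.03,0,-0.08],[0,0,0],0.1],
  [[-0.08,0,-0.08],[0,0,0],0.1],
  [[-0.14,0,-0.08],[0,0,0],0.1],
  [[-0.2,0,-0.08],[0,0,0],0.1],
  [[-0.26,0,-0.08],[0,0,0],0.1],
  [[-0.3,0,-0.08],[0,0,0],0.1],
  [[-0.32,0,-0.08],[0,0,0],0.1],
  [[-0.32,0,-0.08],[0,0,0],0.1],
])

```text
time_s: 16.75
tcp_pos: [0.5345, 0.0087, 0.2679]
tcp_rot: [0.003, 0.638, 0.77, 0.005]
wrist_force: [-0.0, 0.9, -1.0]
width: 0.0466
```

```bash
python3 m.py 9; python3 -c "
import cv2;a=cv2.imread('pics/scene9.png');cv2.imwrite('pics/s9b.png',cv2.resize(a[100:270,130:430],None,fx=2.6,fy=2.6))"
```

```text
t 16.75 tcp [0.5345 0.0087 0.2679] F [-0.   0.9 -1. ] w 0.0466 toolyaw_y 10.73 z [ 0.0116  0.0034 -0.9999]
shift [ 0.3223 -0.0007  0.3136] turn [ 0.0038 -0.0004 -0.001 ]
scene 50 170 X [ 2.   2.7  3.2  3.9 10.9] Y [-48.    1.5  50.9]
scene 60 171 X [ 1.8  3.   3.8  6.3 11.1] Y [-49.3  -3.7  49.2]
scene 70 186 X [ 2.   3.   4.1  6.6 11.3] Y [-48.7  -0.7  48.8]
scene 80 187 X [ 2.4  3.6  4.4  6.4 11.4] Y [-49.   -3.4  48.9]
scene 90 159 X [ 2.5  3.4  4.5  7.  11.4] Y [-48.4  -2.7  49.1]
scene 100 259 X [ 2.6  3.7  4.7  8.2 11.4] Y [-48.4  -0.3  48.1]
scene 110 155 X [2.9 3.6 4.1 5.  7. ] Y [-48.8  -0.   49.5]
scene 120 217 X [3.  4.7 7.2 8.  8.7] Y [-48.8  -2.7  49.4]
scene 130 342 X [0.4 2.9 5.  7.4 8.6] Y [-47.8  -0.1  48.9]
top 130 59 X [-0.6  1.9  3.7  5.6  8. ] Y [15.4 27.8 48. ]
```

View pics/s9b.png

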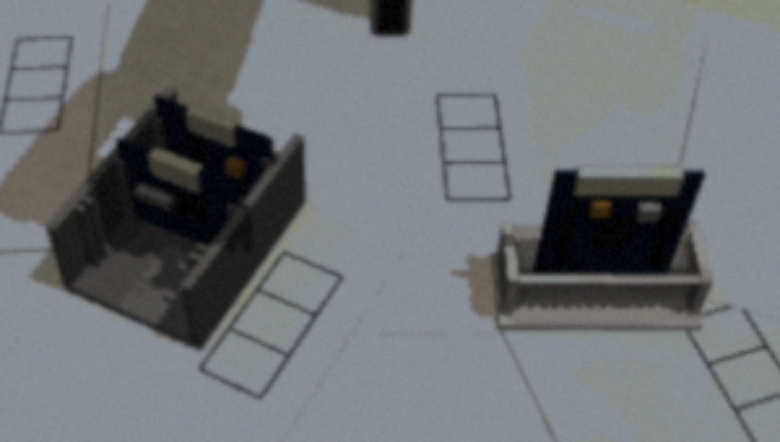

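View pics/t9z.png

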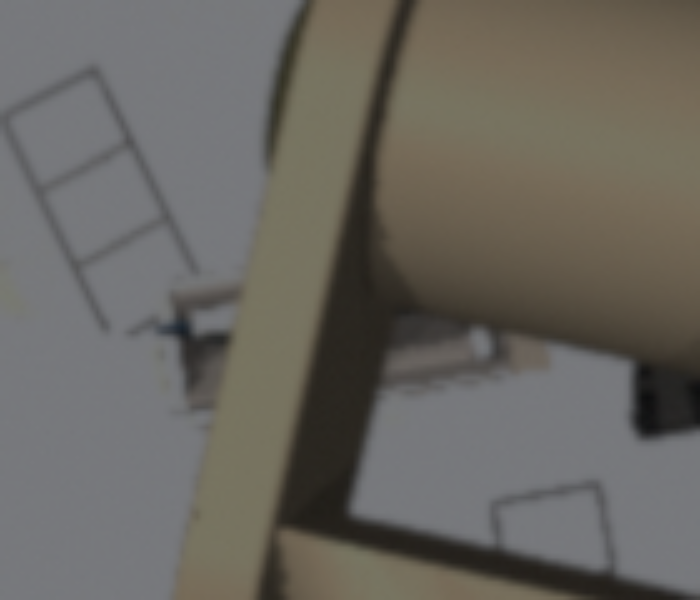

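```bash
python3 - <<'E'
from h import *
L=lambda fn:(lambda z:{k:z[k] for k in z.files})(np.load('/tmp/'+fn+'.npz'))
def top(P,c0,yaw):
    a=np.radians(yaw);ex=np.array([np.cos(a),np.sin(a)]);ey=np.array([-ex[1],ex[0]])
    q=P[:,:2]-c0;X=q@ex*1000;Y=q@ey*1000;Z=P[:,2]*1000
    m=(abs(X)<18)&(abs(Y)<60)&(Z>130)&(Z<150)
    for s in(-1,1): print(s,np.percentile(Z[m&(s*Y>15)],[70,85,95]).round(1))
P0=cloud(L('scene0')).reshape(-1,3);P9=cloud(L('scene9')).reshape(-1,3)
print('rack before');top(P0,np.array([.569,-.156]),-16.1);print('stand now');top(P9,np.array([.506,.1675]),10.9)
a=np.radians(-16.1);ex=np.array([np.cos(a),np.sin(a)]);ey=np.array([-ex[1],ex[0]])
for nm,P in(('before',P0),('after',P9)):
    q=P[:,:2]-[.519,-.1418];X=q@ex*1000;Y=q@ey*1000;Z=P[:,2]*1000
    for c in(0,-50):
        m=(abs(X-c)<12)&(abs(Y)<50)&(Z>88)&(Z<105);print(nm,c,m.sum(),np.median(X[m]).round(1),np.median(Y[m]).round(1),np.percentile(Z[m],90).round(1))
E
```

```text
rack before
-1 [139.5 140.1 141. ]
1 [139.  139.9 140.5]
stand now
-1 [136.8 137.4 138.3]
1 [137.  137.6 138.2]
before 0 212 0.2 2.0 95.0
before -50 205 -49.7 2.9 95.4
after 0 217 0.3 1.8 95.3
after -50 203 -49.8 2.6 95.5
```

The top edge is level and about 2.5 mm lower than it was in the rack. The floors differ by 2 mm, so the board is fully seated. The short boards haven't moved, so I'm handing in.

```bash
python3 -c "
from rig import *
print(hand_in())"
```

```text
the job is handed in; nothing more can be done
None
```

The tall board is standing in the groove of the test stand, fully down, and the job is handed in at about 17 s of the 38 s allowed. I gripped it by its white strip, lifted it straight out of the rack and lowered it until it touched the groove floor. At contact the force rose by about 8 N. Then I opened the fingers slowly and backed off upwards.

**Last checks:**
- **Seating:** the board's top edge is level end to end. It sits about 2.5 mm lower than it did in the rack; the floors differ by 2 mm, so this fits a full seating.
- **Lean:** the board leans about 1–2°, well inside the 15° allowed. It stayed the same for a second after release and after the arm retreated.
- **Short boards:** both are still in their slots, with measured positions within 0.3 mm of where they started.
- **Robot:** it is clear of everything, and no reading showed more than about 8 N at the wrist.

**Disagreements:** the two cameras differed by about 1.5 mm on the board's sideways position, which is within their calibration. In the last top view the arm hides most of the stand, so the final checks rest mainly on the scene camera.

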